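# Turn a food tub against the corner post and slide it into its bay

## Task

The lidded rice tub lies crosswise in front of its narrow steel bay and only fits in lengthwise. Turn it a quarter turn by pushing it against the round corner post, then slide it lengthwise into the bay until it is flush against the back stop. Keep the tub flat on the table throughout and leave the sauce pot, the steel cup and the salt shaker where they are.

Things in the scene. Friction and masses are not known exactly. Their poses are not given: they have to be found in the camera images.
- rice_tub: Low food tub, white lid shut, about 0.3 kg, too wide to grip; loose, slides when pushed. Widest at the lid rim, 45 to 54 mm up: 104 mm along its x, 144 mm along its y axis; the body below tapers in by up to 8 mm a side. Origin: centre of underside, z up. Starts with its y along the bay's y (within 0.2 rad), at bay x -260 to -210, y +12 to +30 mm, one end in front of the post.
- bay: Bay of 4 mm bare steel sheet fixed to the table, open above, no floor. Origin at table height on its centre line; x from mouth to back stop, y left, z up. Walls 60 mm high, inner faces at y = +-55.5 mm from x = 18 to 117 mm, mouths flared about 10 mm a side from x = 18 to -3 mm. Foot strips 4 mm high outside the walls, 60 to 82 mm from the centre line, the +y one reaching the post.
- back_stop (a point): Centre of the inner face of the bay's back stop at table height, at bay x = +115 mm. The tub is home when its end meets it: tub centre at bay x = +43 mm, its y axis along the bay's x.
- post: Fixed upright steel corner post, 20 mm diameter, 70 mm high, at bay x = -125, y = +63.5 mm; origin at its foot. With one end of the tub's front side stopped by the post, pushing the other (-y) end along bay +x turns the tub counterclockwise from above, best following the turning end (a straight push jams by friction), until that side lies along the post and the leading end points into the bay.
- sauce_pot: Bystander: small lidded portion pot, 53 mm wide, 36 mm high; origin at the centre of its underside. Leave it.
- small_cup: Bystander: small bare steel cup, 60 mm wide, 38 mm high; origin at the centre of its underside. Leave it.
- salt_shaker: Bystander: salt shaker with a grey cap, 44 mm wide, 90 mm high; origin at the centre of its underside. Leave it.
Mind the look-alikes: they are no part of the job. What is shaped like the rice_tub but pink is not meant.

How it is judged:
On the way:
1. the tub, pressed against the post, is being turned (its long axis between 25 and 70 degrees from the bay's axis while it touches the post) (contact force between rice_tub and post above 0.1 N and angle between the y axis of rice_tub and the x axis of bay, either way round between 0.44 and 1.22 rad), for 0.02 s.
At the end, for the whole second after the job is handed in: The tub stands flat and at rest on the table, lengthwise inside the bay (its long axis within 0.1 rad of the bay's axis, centred to 10 mm), its end within 6 mm of the back stop (x of rice_tub in the frame of bay between 0.037 and 0.05 m and y of rice_tub in the frame of bay between -0.01 and 0.01 m and angle between the y axis of rice_tub and the x axis of bay, either way round below 0.1 rad and angle between rice_tub's own z axis and vertical below 0.05 rad and height (world z) of rice_tub below 0.006 m and linear speed of rice_tub below 0.01 m/s); the robot touches nothing.
It fails at once if the tub is tipped by more than 0.3 rad or lifted more than 30 mm off the table (angle between rice_tub's own z axis and vertical above 0.3 rad or height (world z) of rice_tub above 0.03 m).
It fails at once if a bystander (sauce pot, steel cup, salt shaker) is moved by more than 25 mm (distance of any of sauce_pot, small_cup, salt_shaker from where it was at the start of the episode above 0.025 m).
It also fails if it takes over 72 s, if anything falls off the work surface, if the arm or the gripper's body presses on something with over 40 N, if the wrist force passes 120 N, or if a joint passes its speed limit or range.

## Robot

A 6-joint arm with a two-finger parallel gripper is mounted at the origin on a cart in front of the work surface, level with it; the furniture and walls round the work are solid. World frame = base frame: x ahead of the robot, y to its left, z up, the work surface at z = 0. Lengths are in m, angles in rad, forces in N, time in s.
With the tool pointing down it reaches from about 0.35 to 0.975 m from the base axis. Payload 7.1 kg.
Tool frame: the origin (TCP) lies midway between the tips of the shut fingers; the grasp point (between the pads) lies 19 mm behind it; z points along the fingers, x is the direction in which the jaws open and shut, and the axes are right-handed (so a half turn about z gives the same grasp; the last joint's range is limited). The gripper opens to 88 mm and grips with 3 to 60 N. Pads are 20 mm wide; open, the fingers measure 115 mm over their backs; the gripper's body (75 mm by 178 mm) begins 61 mm behind the grasp point.
Start: joints at [1.111, 0.423, 1.63, -0, 1.089, -0.019], TCP at [0.267, 0.565, 0.199] pointing down, gripper open.
Joint ranges: [-3, 3], [-0.9, 2.11], [0.09, 2.58], [-1.31, 4.45], [0.11, 2.69], [-2.54, 2.54]. Speed limits (rad/s): [2.39, 2.39, 3.01, 3.14, 3.14, 3.14].

## Interface

Orientations are given as a unit quaternion [w, x, y, z].
In Python, from station import move_pose, movel, movej, command_gripper, wait, inverse_kinematics, read_camera, camera_info, MotionError, job_done, get_time, get_joint_pos, get_qvel, get_effort, get_tcp_pos, get_ee_rot, get_ft_force, get_ft_torque, get_grip_width gives the robot as it stands. Calls block until the motion is done:
- move_pose(position, orientation): joint-space move of the TCP to a pose.
- movel(position, frame=None, v=0.15, until_force=None): straight line of the TCP; frame=None keeps the orientation; v is the mean speed in m/s. With until_force (N) it stops when the force on the tool has changed by that much, and returns True; else False.
- movej(angles): joint-space move.
- command_gripper(opening): opening from 0.0 (shut) to 1.0 (fully open); the grip force is fixed at half the most; returns when the fingers have stopped.
- wait(seconds).
- inverse_kinematics(position, orientation): joint angles nearest the present ones, or None.
- read_camera(name): name is "scene" or "top"; returns the picture (480x640x3 uint8, red, green, blue); there is no depth.
- camera_info(name): a dict with "intrinsics" (3x3 intrinsics, pixels), "T" (4x4, takes a point from camera to world coordinates). Camera axes: x right, y up, looking along -z (the intrinsics and any distortion apply to the point x, -y, -z); pixel columns grow to the right and rows downward; lengths in m; the calibration is good to about 2 mm. A picture is of the moment at which its call begins. camera_info takes no time and is no camera call.
A pose or a line that the arm cannot do raises MotionError and nothing moves.
- job_done(): hands the job in, once; it reports no verdict.
Readings, each from a call of its own:
- get_time(): time.
- get_joint_pos(): joint angles.
- get_qvel(): joint speeds.
- get_effort(): joint torques, N m.
- get_tcp_pos(): TCP position.
- get_ee_rot(): TCP orientation.
- get_ft_force(): force on the tool from outside, world axes, zero at the start.
- get_ft_torque(): the same for the moment, N m.
- get_grip_width(): opening from 0.0 (shut) to 1.0 (fully open).
Only numpy, scipy, OpenCV 4.12 (cv2) and the standard library are available. Lean on these libraries where they do the work, as an engineer would, in place of code of your own. Each camera call takes 0.05 s, during which the arm holds its last target.

## Working session

There is one attempt and no reset: what is moved stays moved. The work goes in short steps, each a Python script; the robot and the scene stay as the last script left them, time stands still between calls to the robot, and variables do not carry over. Pictures are saved under pics/ and viewed, and the job is handed in when it is done.

```bash
mkdir -p pics; ls; python3 - <<'E'
from station import *
import cv2,numpy as np
np.set_printoptions(precision=4,suppress=True)
for n in("scene","top"):
    im=read_camera(n); cv2.imwrite(f"pics/{n}0.png",im[:,:,::-1]); i=camera_info(n); print(n,i)
print(get_time(),get_tcp_pos(),get_ee_rot())
E
```

```text
pics
scene {'intrinsics': array([[468.314 ,   0.    , 322.6338],
       [  0.    , 468.314 , 232.6679],
       [  0.    ,   0.    ,   1.    ]]), 'T': array([[ 0.6428,  0.4176, -0.6422, -0.0687],
       [-0.7658,  0.3288, -0.5527, -0.4716],
       [-0.0196,  0.847 ,  0.5312,  0.5299],
       [ 0.    ,  0.    ,  0.    ,  1.    ]])}
top {'intrinsics': array([[620.1402,   0.    , 325.0356],
       [  0.    , 620.1402, 243.2792],
       [  0.    ,   0.    ,   1.    ]]), 'T': array([[-0.0153,  0.9831, -0.1822,  0.3537],
       [-0.9999, -0.0164, -0.0047,  0.0363],
       [-0.0076,  0.1821,  0.9833,  1.1298],
       [ 0.    ,  0.    ,  0.    ,  1.    ]])}
0.1 [0.2664 0.5648 0.1979] [ 0.0004  0.8446  0.5354 -0.0006]
```

View pics/top0.png

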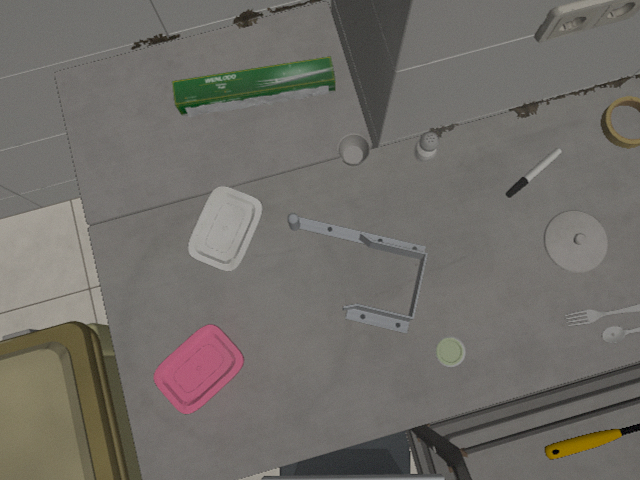

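View pics/scene0.png

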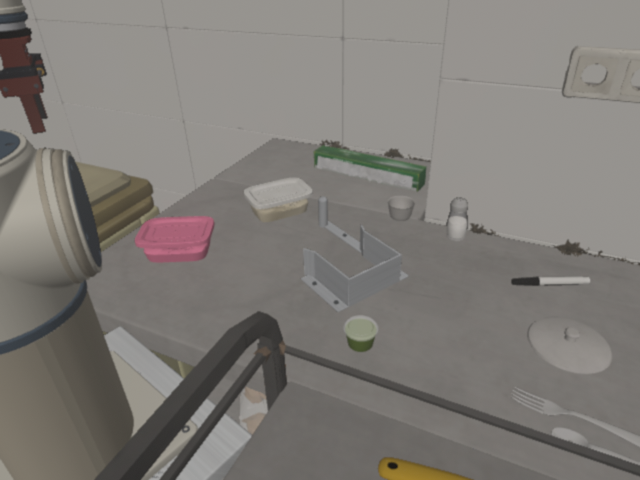

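The top view shows the white tub at about (226,228), the post at (293,220), and the bay opening left with its back stop near x=418. The pink decoy is at (199,368), the cup at (352,150), the shaker at (428,145) and the sauce pot at (451,352). I'll zoom in to get exact bay features.

```bash
python3 - <<'E'
import cv2
im=cv2.imread("pics/top0.png")[175:350,180:440]
cv2.imwrite("pics/z0.png",cv2.resize(im,None,fx=3,fy=3,interpolation=cv2.INTER_CUBIC))
E
cat > h.py <<'E'
from station import *
import cv2,numpy as np
np.set_printoptions(precision=4,suppress=True)
CI={n:camera_info(n) for n in("top","scene")}
def ray(n,uv,z):
    K=CI[n]["intrinsics"];T=CI[n]["T"]
    uv=np.atleast_2d(np.asarray(uv,float))
    d=np.c_[(uv[:,0]-K[0,2])/K[0,0],-(uv[:,1]-K[1,2])/K[1,1],-np.ones(len(uv))]@T[:3,:3].T
    o=T[:3,3]; s=(z-o[2])/d[:,2]
    return o+d*s[:,None]
def proj(n,P):
    K=CI[n]["intrinsics"];T=CI[n]["T"]
    p=(np.atleast_2d(P)-T[:3,3])@T[:3,:3]
    return np.c_[K[0,0]*p[:,0]/-p[:,2]+K[0,2],K[1,1]*-p[:,1]/-p[:,2]+K[1,2]]
def tubmask(im,box=(150,160,340,330)):
    g=im.astype(int); m=((g.min(2)>150)&(g.max(2)-g.min(2)<40)).astype(np.uint8)
    x0,y0,x1,y1=box; mm=np.zeros_like(m); mm[y0:y1,x0:x1]=m[y0:y1,x0:x1]
    mm=cv2.morphologyEx(mm,cv2.MORPH_CLOSE,np.ones((5,5)))
    return mm
def tub(im,z=0.05,**k):
    cs,_=cv2.findContours(tubmask(im,**k),cv2.RETR_EXTERNAL,cv2.CHAIN_APPROX_NONE)
    c=max(cs,key=cv2.contourArea)[:,0,:]
    P=ray("top",c,z)[:,:2]
    r=cv2.minAreaRect((P*1000).astype(np.float32))
    b=cv2.boxPoints(r)/1000
    e1,e2=b[1]-b[0],b[2]-b[1]
    l=e1 if np.hypot(*e1)>np.hypot(*e2) else e2
    return np.array(r[0])/1000,np.arctan2(l[1],l[0]),sorted(r[1])
E
python3 - <<'E'
from h import *
im=cv2.imread("pics/top0.png")
print(tub(im))
E
```

```text
(array([0.5852, 0.2196]), np.float32(-0.39526746), [99.31757354736328, 141.1637420654297])
```

View pics/z0.png

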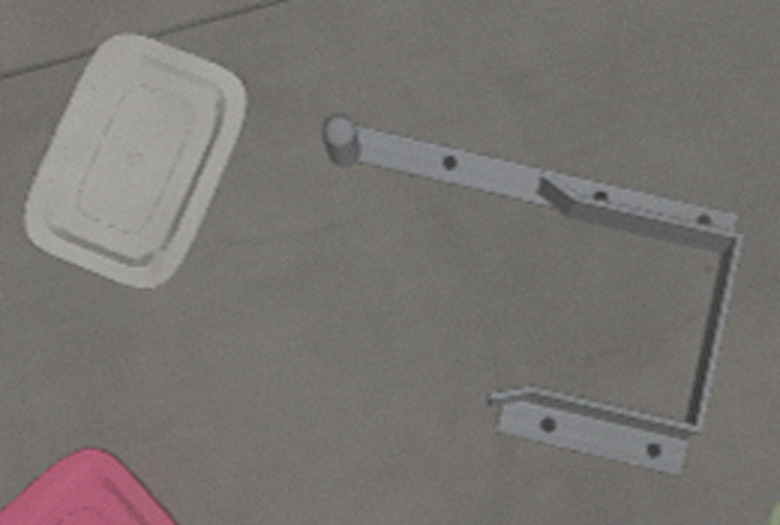

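```bash
cat >> h.py <<'E'
# bay fit: (zoom px, height, bay xy)
def bayfit(verbose=False):
    D=[((340,130),.07,(-125,63.5)),((741,237),.06,(119,59.5)),((698,431),.06,(119,-59.5)),((533,387),.06,(18,-57.5)),((738,214),.004,(117,82)),((684,472),.004,(117,-82))]
    W=np.array([ray("top",(p[0]/3+180-.3,p[1]/3+175-.3),z)[0,:2] for p,z,_ in D]); B=np.array([b for *_,b in D])/1000
    def fit(i):
        w,b=W[i],B[i]; wc,bc=w.mean(0),b.mean(0); 
        H=(b-bc).T@(w-wc); t=np.arctan2(H[0,1]-H[1,0],H[0,0]+H[1,1])
        R=np.array([[np.cos(t),-np.sin(t)],[np.sin(t),np.cos(t)]]); return t,wc-R@bc,R
    t,o,R=fit([0,1,2,3])
    if verbose: print(t,o); print((W-(o+B@R.T))@R*1000)
    return t,o,R
E
python3 - <<'E'
from h import *
t,o,R=bayfit(True)
im=cv2.imread("pics/top0.png")
c,a,s=tub(im); print("tub bay",(c-o)@R,"angle y-axis rel bay y",a-t-np.pi/2,s)
# check in the scene view
def P(x,y,z): return np.r_[o+R@np.array([x,y]),z]
for n,z in(("scene",None),("top",None)):
    im=cv2.imread(f"pics/{n}0.png")
    for p in [(-.125,.0635,.07),(-.125,.0635,0),(.119,.0595,.06),(.119,-.0595,.06),(.018,.0575,.06),(.018,-.0575,.06),(.115,.0555,0),(.115,-.0555,0)]+[tuple(np.r_[(c-o)@R,.054])]:
        u=proj(n,P(*p))[0]; cv2.circle(im,(int(round(u[0])),int(round(u[1]))),2,(0,0,255),-1)
    if n=="scene": im=cv2.resize(im[140:360,200:460],None,fx=3,fy=3)
    else: im=cv2.resize(im[175:350,180:440],None,fx=3,fy=3)
    cv2.imwrite(f"pics/chk_{n}.png",im[:600])
    if n=="top": 
      pass
for nm,uv,z in(("cup",(352,150),.02),("shaker",(428,145),.045),("pot",(451,352),.036),("wallcorner",(376,147),0),("pink",(199,368),.05),("edge",(92,225),0)):
    w=ray("top",uv,z)[0,:2]; print(nm,w,(w-o)@R)
E
```

```text
-1.823277153372377 [ 0.5042 -0.0074]
[[ 1.2231 -0.71  ]
 [-1.1738 -2.0545]
 [-1.8807  1.192 ]
 [ 1.8314  1.5726]
 [ 2.5016  0.2441]
 [ 3.4864  2.9884]]
tub bay [-0.24    0.0217] angle y-axis rel bay y -0.14278663019246274 [99.31757354736328, 141.1637420654297]
cup [ 0.736  -0.0115] [-0.0539  0.2254]
shaker [ 0.7344 -0.1497] [0.0803 0.2585]
pot [ 0.3609 -0.174 ] [ 0.1971 -0.0972]
wallcorner [ 0.748  -0.0583] [-0.0116  0.2488]
pink [0.3405 0.2603] [-0.2183 -0.2254]
edge [0.605  0.4766] [-0.4938 -0.0233]
```

View pics/chk_scene.png

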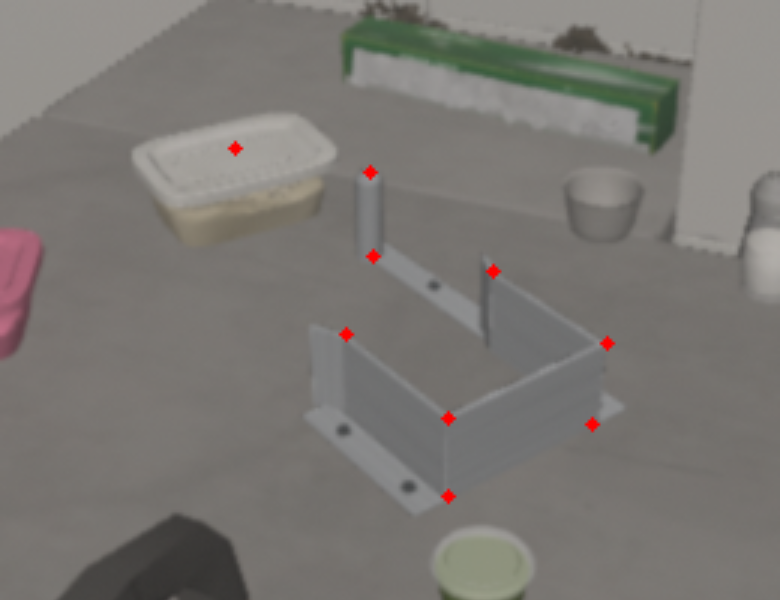

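View pics/chk_top.png

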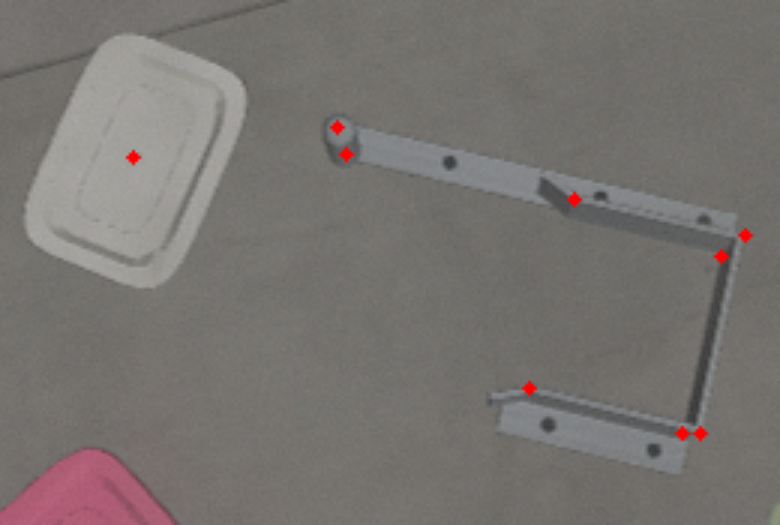

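The bay fit leaves residuals under 2 mm, and the scene view confirms it. The tub is at bay (-240, +22) mm, yaw -0.14 rad, measuring 99x141 mm against 104x144. All of this agrees with the stated starting ranges. First I'll push the tub up to the post, slightly off centre.

```bash
cat >> h.py <<'E'
t,o,R=bayfit()
def W(x,y,z=.025): return np.r_[o+R@(np.array([x,y])/1000),z]
def Q(th): # jaw axis along the tub's y at yaw th in the bay
    p=t+np.pi/2+th; return [0.,float(np.cos(p/2)),float(np.sin(p/2)),0.]
def rot(th): return np.array([[np.cos(th),-np.sin(th)],[np.sin(th),np.cos(th)]])
def B(): return ((get_tcp_pos()[:2]-o)@R)*1000
def look(name):
    for n in("top","scene"):
        cv2.imwrite(f"pics/{name}_{n}.png",read_camera(n)[:,:,::-1])
    return cv2.imread(f"pics/{name}_top.png")
def tb(im,**k):
    c,a,s=tub(im,**k); th=(a-t-np.pi/2+np.pi/2)%np.pi-np.pi/2
    if th<-.6: th+=np.pi
    return (c-o)@R*1000,th,s
E
python3 - <<'E'
from h import *
th=-.143; c=np.array([-240,21.7])
p0=c+rot(th)@np.array([-52-10-30,-20]); print(p0,W(*p0))
print(inverse_kinematics(W(*p0),Q(th)))
move_pose(W(*p0,.16),Q(th)); print(get_time(),get_joint_pos())
movel(W(*p0,.025),v=.12)
print(get_time(),B(),get_tcp_pos(),get_ft_force())
r=movel(W(p0[0]+30,p0[1]),v=.04,until_force=1.0)
print(r,B(),get_ft_force(),get_time())
im=look("a")
try: print(tb(im))
except Exception as e: print(e)
E
```

```text
[-333.9112   15.0153] [0.6022 0.3122 0.025 ]
[ 0.4607  0.7111  1.5871 -0.      0.8435  0.8562]
1.6583 [0.4621 0.5414 1.531  0.0002 1.0692 0.8558]
2.9333 [-334.4065   15.5837] [0.6028 0.3125 0.0259] [-0.1745 -0.1192  0.2771]
False [-304.0819   15.1365] [-0.0704  0.4798  0.5449] 3.8333
(array([-239.8339,   21.6037]), np.float64(-0.14285764912671262), [99.81782531738281, 141.58360290527344])
```

```bash
python3 - <<'E'
from h import *
b=B()
r=movel(W(b[0]+20,b[1]),v=.04,until_force=8)
print(r,B(),get_ft_force(),get_time())
im=look("b1"); print(tb(im))
r=movel(W(b[0]+40,b[1]),v=.04,until_force=8)
print(r,B(),get_ft_force(),get_time())
im=look("b"); print(tb(im))
E
```

```text
False [-283.7423   15.0282] [-0.1398  0.4295  0.6803] 4.575
(array([-223.181 ,   19.8432]), np.float64(-0.19130639056271725), [99.16202545166016, 141.10626220703125])
False [-263.801    15.0506] [-0.6218  0.0509  0.0245] 5.325
(array([-202.4846,   19.9201]), np.float64(-0.1801494739443701), [98.14666748046875, 140.55821228027344])
```

View pics/b_top.png

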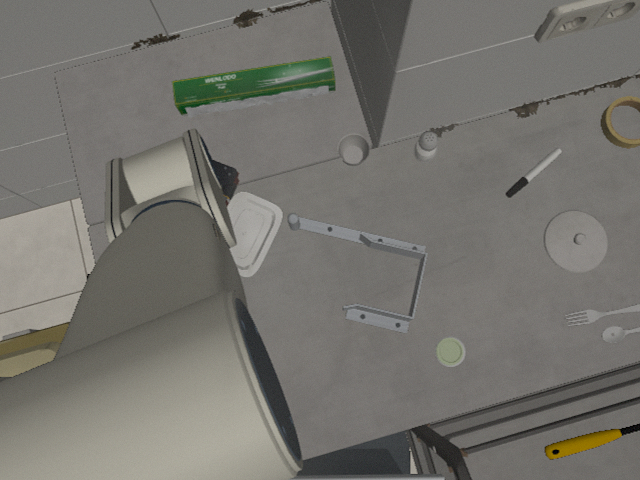

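The tub is at bay (-202, 20), yaw -0.18, with its front side about 6 mm short of the post. I'll shift the finger to the -y end and start turning along the arc.

```bash
cat >> h.py <<'E'
post=np.array([-125,63.5])
def fin(th,s,q,pen=0.):
    c=post-rot(th)@np.array([62,s]); return c+rot(th)@np.array([-62+pen,q])
E
python3 - <<'E'
from h import *
c=np.array([-202.5,20]);th=-.18
b=B(); movel(W(b[0]-15,b[1]),v=.1)
p=c+rot(th)@np.array([-62-14,-46]); movel(W(*p),Q(th),v=.1)
for a in np.radians([-9,0,8,16,24,32]):
    p=fin(a,50,-46); r=movel(W(*p),Q(a),v=.05,until_force=15)
    print(r,np.degrees(a),B()-p,get_ft_force(),get_time())
    if r: break
im=look("c"); print(tb(im))
E
```

```text
False -9.0 [0.4168 0.0744] [-1.0152 -0.5556  0.38  ] 6.7583
False 0.0 [-0.1746  0.0141] [ 0.1858  1.0361 -0.028 ] 7.4
False 8.0 [-0.0959  0.1669] [-0.2386  0.1591  0.4075] 7.9917
False 16.0 [-0.102   0.1579] [0.2838 0.4203 0.0323] 8.5833
False 24.000000000000004 [-0.1657  0.1573] [ 0.0907  0.4898 -0.5281] 9.175
False 32.0 [-0.1531  0.1217] [-1.0849  0.9756  0.9474] 9.7667
(array([-142.5012,    2.7865]), np.float64(0.5855122127144892), [69.7054214477539, 141.97998046875])
```

View pics/c_top.png

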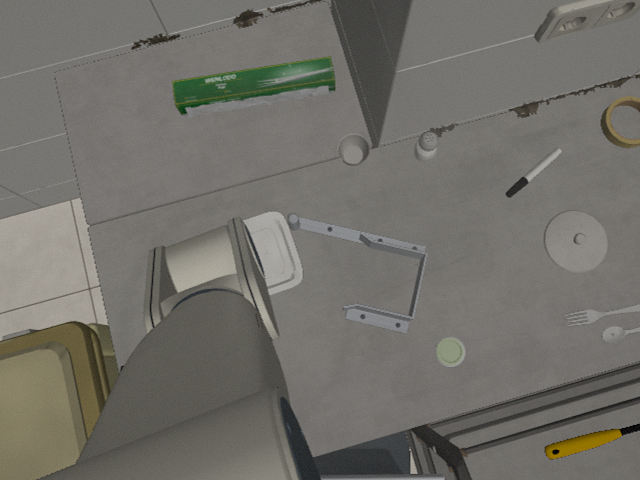

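View pics/c_scene.png

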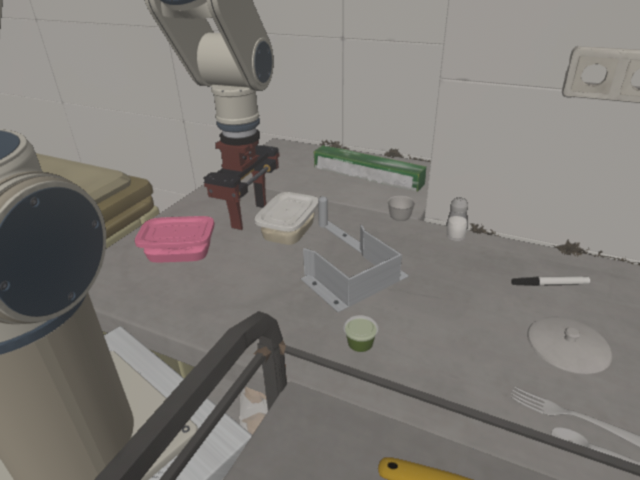

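The scene view shows I left the gripper open. The inner finger did the pushing, near mid-side, and the tub is at about 33° against the post. I'll back off, close the gripper and take a clear look.

```bash
python3 - <<'E'
from h import *
a=np.radians(32); b=B()
p=b+rot(a)@np.array([-25,-0]); movel(W(*p),v=.1)
movel(W(*p,.12),v=.2)
command_gripper(0.0)
move_pose(W(p[0]-150,p[1]+20,.15),Q(a))
print(get_time(),get_grip_width(),B())
im=look("d"); print(tb(im))
E
```

```text
12.9 0.004081567628598252 [-349.4368  -77.4658]
(array([-155.196 ,   -5.7741]), np.float64(0.5622872032731134), [99.74584197998047, 141.7090301513672])
```

View pics/d_top.png

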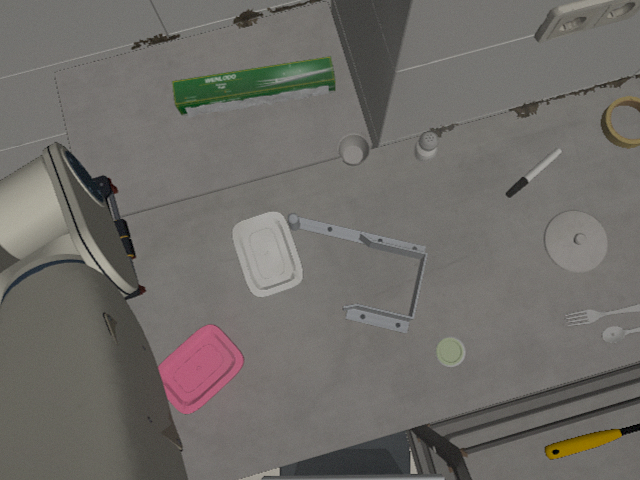

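Clear view: the tub centre is at px (268,254), which is bay (-155,-6), yaw 32°. The post lies 62.5 mm off its centreline, so they are touching as expected (62), at s=42. Continuing the turn with the gripper closed at the -y end.

```bash
python3 - <<'E'
from h import *
c=np.array([-155.2,-5.8]);th=.562
p=c+rot(th)@np.array([-62-25,-45])
move_pose(W(*p,.12),Q(th)); movel(W(*p),v=.15)
print(get_time(),B())
for a in np.radians([32,38,44,50,56,62,68,74,80,85]):
    p=fin(a,42,-45,1); r=movel(W(*p),Q(a),v=.05,until_force=15)
    print(r,np.degrees(a),get_ft_force(),get_time())
    if r: break
look("e0")
p=B()+rot(a)@np.array([-25,0]); movel(W(*p),v=.1)
movel(W(*p,.13),v=.2)
move_pose(W(-320,-40,.15),Q(0))
im=look("e"); print(tb(im),get_time())
E
```

```text
14.4333 [-205.7005  -89.7529]
False 32.0 [ 0.0275 -0.6233  0.2633] 15.1083
False 38.0 [-0.2873  0.8172 -0.7858] 15.575
False 44.0 [ 0.5522 -0.4056  0.5425] 16.0417
False 50.0 [-0.3241 -0.246   0.0797] 16.5083
False 56.0 [-0.9115  0.4212  0.0125] 16.975
False 62.0 [-1.6375  0.2531 -1.208 ] 17.4417
False 68.0 [-0.8665 -0.2987 -0.0155] 17.9083
False 74.0 [ 0.1     0.7839 -0.5755] 18.375
False 80.0 [-0.0834  0.859  -0.0795] 18.8417
False 85.0 [-0.134   0.0384 -0.162 ] 19.2583
(array([-129.8351,   -0.9362]), np.float64(1.136641822060879), [100.59854888916016, 141.41119384765625]) 22.1667
```

View pics/e_top.png

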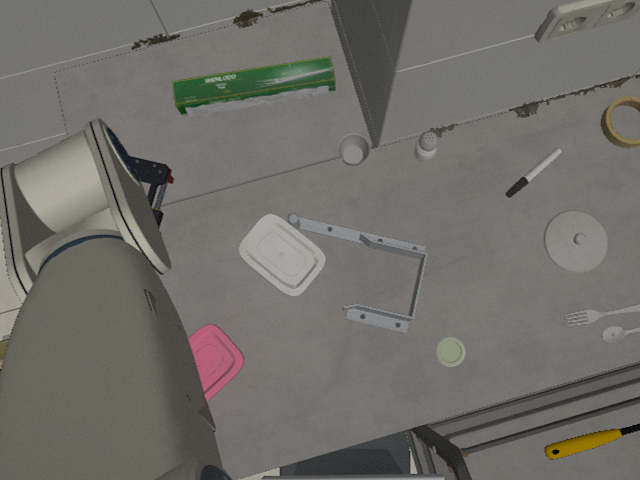

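```bash
python3 - <<'E'
from h import *
c=np.array([-129.8,-.9]);th=1.137
for a in (50,68,85):
    p=fin(np.radians(a),42,-45,1); print(p,rot(-th)@(p-c))
E
```

```text
[-137.417  -86.646] [-81.0055 -29.1291]
[-90.4116 -83.1344] [-58.0619 -70.3047]
[-49.0512 -66.6145] [ -25.6876 -100.8906]
```

View pics/e0_scene.png

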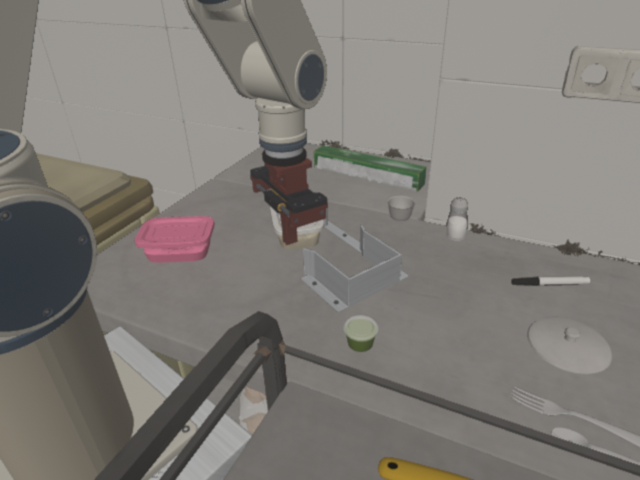

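Checking e0 and e: the tub slid back along the post (s went from 42 to 23), so the finger slipped off its corner at a yaw of 65°. It's still flat and touching the post. I'll resume from this pose and include the slide rate seen so far.

```bash
python3 - <<'E'
from h import *
c=np.array([-129.8,-.9]);th=1.137
p=c+rot(th)@np.array([-62-25,-46])
print(p)
move_pose(W(*p,.13),Q(th)); movel(W(*p),v=.15)
for a in np.radians([65,70,75,80,84,88]):
    p=fin(a,23-35*(a-1.137),-46,1); r=movel(W(*p),Q(a),v=.05,until_force=15)
    print(r,np.degrees(a),get_ft_force(),get_time())
    if r: break
look("f0")
p=B()+rot(a)@np.array([-25,0]); movel(W(*p),v=.1)
movel(W(*p,.13),v=.2)
move_pose(W(-320,-40,.15),Q(0))
im=look("f"); print(tb(im),get_time())
E
```

```text
[-124.6284  -99.1764]
False 65.0 [-0.1869  0.25   -0.9642] 24.8833
False 70.0 [0.0945 0.0721 0.0636] 25.225
False 75.0 [-1.0718  0.1581  0.094 ] 25.5667
False 80.0 [-2.1118 -0.3512  0.0307] 25.9
False 84.0 [-2.6817 -1.039   0.5539] 26.2
False 88.0 [-2.044  -1.708   0.0387] 26.4917
(array([-116.0384,    2.5086]), np.float64(1.4982771494000513), [100.71340942382812, 141.07003784179688]) 29.4
```

View pics/f_top.png

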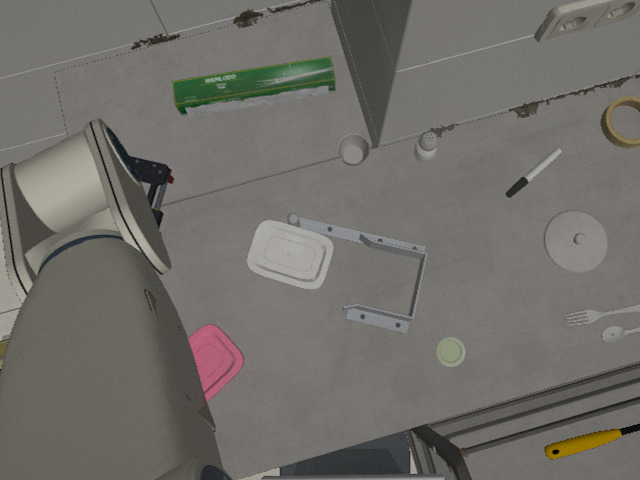

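Yaw is now 85.8°, at bay (-116, +2.5), lying along the post. Next I'll push the trailing end along bay +x.

```bash
python3 - <<'E'
from h import *
p=np.array([-225,-4])
move_pose(W(*p,.13),Q(0)); movel(W(*p),v=.15)
r=movel(W(-198,-4),v=.08,until_force=15)
r=movel(W(-145,-4),v=.05,until_force=15)
print(r,B(),get_ft_force(),get_time())
im=look("g"); print(tb(im,box=(200,160,420,330)))
E
```

```text
False [-144.9819   -4.0315] [ 0.2844 -0.6764  0.2911] 32.4333
(array([-47.5915,   2.4921]), np.float64(1.5304685451596338), [100.93648529052734, 110.65050506591797])
```

View pics/g_top.png

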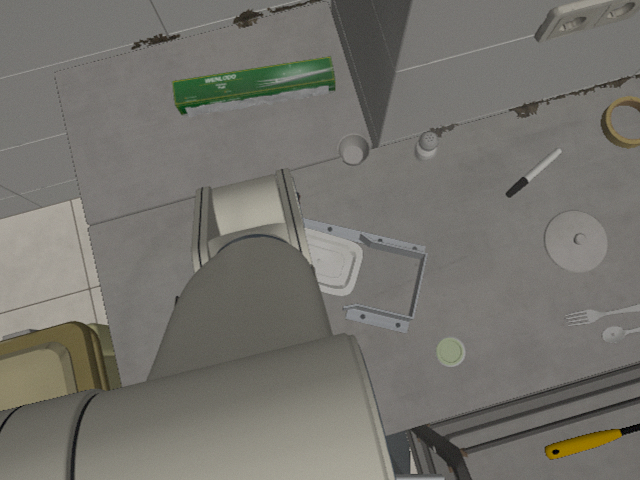

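The tub's leading end is entering the mouth, centred (y +2.5), yaw 88°. Continuing to the back stop.

```bash
python3 - <<'E'
from h import *
r=movel(W(-55,-3),v=.05,until_force=15)
print(r,B(),get_ft_force(),get_time())
if not r:
    r=movel(W(-34,-3),v=.03,until_force=10)
    print(r,B(),get_ft_force(),get_time())
b=B(); movel(W(b[0]-30,b[1]),v=.1); movel(W(b[0]-30,b[1],.14),v=.2)
move_pose(W(-320,-20,.16),Q(0))
im=look("k"); print(tb(im,box=(250,160,440,340)),get_time())
cv2.imwrite("pics/kz.png",cv2.resize(im[175:350,180:440],None,fx=3,fy=3))
s=cv2.imread("pics/k_scene.png");cv2.imwrite("pics/ks.png",cv2.resize(s[140:330,200:460],None,fx=3,fy=3))
E
```

```text
False [-55.0888  -2.9947] [ 0.4035  0.393  -0.454 ] 34.4833
True [-38.546   -3.0862] [0.6798 5.4484 1.1477] 35.0583
(array([43.2171,  4.3022]), np.float64(1.5286444046109278), [100.71298217773438, 140.12490844726562]) 37.325
```

View pics/kz.png

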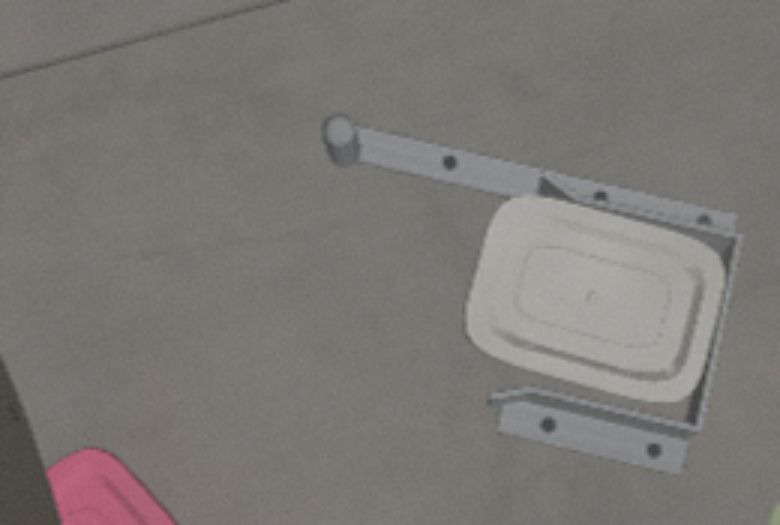

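View pics/ks.png

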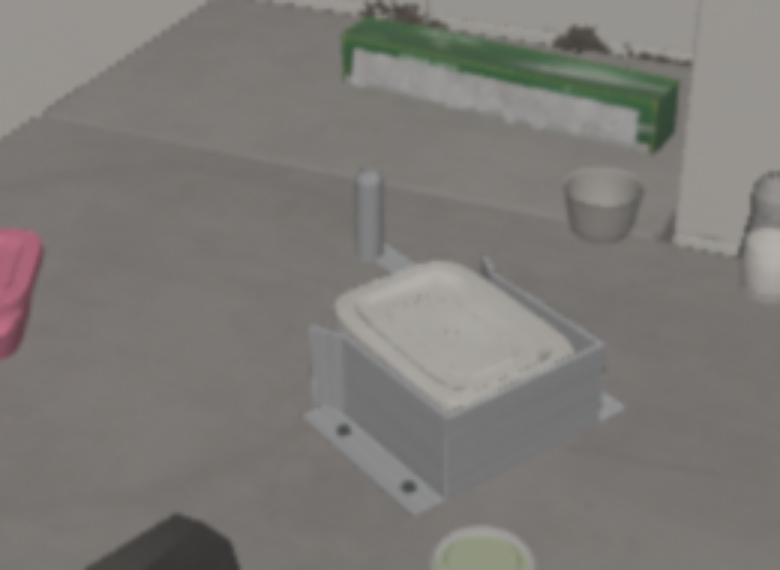

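```bash
python3 - <<'E'
from h import *
a=cv2.imread("pics/top0.png").astype(int);b=cv2.imread("pics/k_top.png").astype(int)
for n,(u,v) in dict(cup=(352,150),shaker=(428,145),pot=(451,352)).items():
    print(n,np.abs(a-b)[v-22:v+22,u-22:u+22].mean())
print(get_ft_force(),get_qvel().max()if hasattr(get_qvel(),'max') else 0,get_time()); job_done()
E
```

```text
cup 4.351584022038567
shaker 5.112603305785124
pot 4.635847107438017
[ 0.145  -0.5134  0.2759] 0.0019932241667798122 37.325
the job is handed in; nothing more can be done
```

I turned the rice tub against the post, slid it lengthwise into the bay up to the back stop, backed the arm off and handed the job in at 37.3 s of the 72 s. No verdict is reported back, so what follows rests on my own last checks.

**Position:** The final picture puts the tub at bay x = +43.2 mm and y = +4.3 mm, about 0.04 rad off the bay axis. All three are inside the limits. The last push stopped on a force rise with the finger face at about -28.5 mm, which implies a centre near +43.5 mm and agrees with the picture.

**Flatness:** The tub looks flat in both views; I did not measure its tilt.

**Turn at the post:** Camera looks at 32° and 65° of yaw (58° and 25° from the bay's axis) put the tub's side on the post to within 2 mm. I did not read the contact force, so the turning condition is inferred from geometry.

**Bystanders:** The cup, shaker and pot show only noise-level picture differences between start and end.

**What went wrong or disagreed:**
- **Gripper left open:** The first third of the turn was pushed by one open finger near mid-side. I backed off, closed the gripper and carried on.
- **Finger slipped off:** The finger came off the tub's corner once, at about 65° of yaw, because the tub slid back along the post. I measured again and finished with a corrected path.
- **Small measuring offsets:** The lid measured about 3 mm small, and y = +4.3 mm is slightly more than the 3.5 mm clearance allows. I put both down to calibration and mask error.

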